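# Release and push off the cover of a pipette-tip box

## Task

Open the green pipette-tip box: press its snap tab all the way down so that the catch lets go, then push the released cover along its guides until it is completely off the tip well and lies flat on the lid rest at the other end of the box. Only press and push with the fingers: never lift or tip the cover, do not force it while the tab is still up, and leave the bottle, basin, pipettor and tube rack where they are.

Things in the scene. Friction and masses are not known exactly. Their poses are not given: they have to be found in the camera images.
- tip_box: green box fixed to the surface, 130 (x) by 222 mm (y), rails 52 mm high. Origin: centre of underside, z up. Tip well: mouth 94 by 90 mm, centre y = -60 mm, starts covered. The +y half is the flat lid rest, 45 mm high, level with the cover's seat. The cover slides to +y between rails (2 mm play each side) to an end stop at y = 104 mm, 54 mm high. Rear stop: 50 mm high, flush with the cover plate.
- cover: loose white cover, 80 to 170 g: flat plate 110 (x) by 92 (y) by 5 mm with one upright rib across the middle of its top. Origin: centre of the plate's underside, axes as the tip box's. In the tip box's frame it starts at y = -55, z = 45 mm; against the end stop it is at y = +58 mm. Slides easily (1 to 2 N) once released.
- rib (a point): centre of the cover's rib: 70 mm long (x), 8 mm thick (y), standing 16 mm above the plate; this point is 8 mm above the plate's top and 8 mm below the rib's top. Pushing on the rib's -y face towards the tip box's +y slides the cover off.
- tab_top (a point): centre of the flat top of the snap tab's grey pad, 30 mm (x) by 36 mm (y), beside the box on its -x side at mid-length; 64 mm above the work surface when up. The pad's catch reaches over the rail in front of the cover's leading (+y) edge and blocks it while the tab is up.
- snap_tab (a joint): how far the snap tab is pressed straight down, in m: 0 up (it may start up to 0.001 down), 0.010 fully down against its stop. Moving it takes about 3 N; it has no return spring and stays where it is left. The catch clears the cover above 0.008.
- media_bottle: bystander: amber bottle with a white cap, 60 mm wide, 120 mm high, loose; origin at the centre of its underside
- basin: bystander: open white reagent basin, 60 by 130 by 28 mm, loose; origin at the centre of its underside
- pipettor: bystander: multichannel pipettor lying flat, about 190 mm long by 90 mm wide by 28 mm high, loose; origin on its underside, the handle runs towards its -x
- tube_rack: bystander: small green rack 70 by 100 by 50 mm with three capped tubes up to 76 mm high, loose; origin at the centre of its underside
Not all that is in view belongs to the job. Leave any purple or red look-alike of the cover alone.

How it is judged:
By the outcome, as a careful person would: the job done as asked, in the order asked, and still so for the second after the job is handed in, with the robot touching nothing.
It also fails if it takes over 40 s, if anything falls off the work surface, if the arm or the gripper's body presses on something with over 40 N, if the wrist force passes 120 N, or if a joint passes its speed limit or range.

## Robot

A 6-joint arm with a two-finger parallel gripper is mounted at the origin on the work surface. World frame = base frame: x ahead of the robot, y to its left, z up, the work surface at z = 0. Lengths are in m, angles in rad, forces in N, time in s.
With the tool pointing down it reaches from about 0.225 to 0.725 m from the base axis. Payload 3.1 kg.
Tool frame: the origin (TCP) lies between the finger pads; the fingertips stand 22 mm ahead of it and the grasp point (between the pads) lies 3 mm ahead of it; z points along the fingers, y is the line along which they close (so a half turn about z gives the same grasp; the last joint's range is limited). The gripper opens to 85 mm and grips with 20 to 120 N. Pads are 22 mm wide; open, the fingers measure 114 mm over their backs; the gripper's body (76 mm by 85 mm) begins 54 mm behind the grasp point. The pads swing forward as they close: fully open they stand 13 mm farther back than shut.
Start: joints at [1.099, 0.048, 0.099, 1.622, 0, 1.443], TCP at [0.177, 0.494, 0.228] pointing down, gripper open.
Joint ranges: [-2.91, 2.91], [-0.99, 1.94], [-1.21, 1.42], [-2.12, 2.29], [-1.49, 1.47], [-3.14, 3.14]. Speed limits (rad/s): [2.79, 2.79, 3.14, 3.14, 3.14, 3.14].

## Interface

Orientations are given as a rotation vector (axis times angle).
In Python, from plant import ctrl gives the robot as it stands.
- The arm moves only by the tool play_rows, never from a script. Its argument "moves" is a list of rows, each an object with "slide": the shift along the tool's x, y, z in m, a list of three; "rotation": the turn, a rotation vector about the tool's x, y, z in rad, a list of three; "grip": the finger opening in m, from 0 to 0.0854. In form: [{"slide": [tx, ty, tz], "rotation": [wx, wy, wz], "grip": grip}, ...]. A call has 1 to 12 rows; each row shifts and turns the commanded pose from where the row before left it, along the tool's axes as they then stand; what a row does not reach is not made up. A row lasts 1/12 s, in which the tool goes at most 41.7 mm and 7.16 degrees, less where a joint would pass 70% of its speed; a pose out of reach is approached as far as the arm can. A call is refused whole if a number of a shift passes 0.0417 or a number of a turn 0.125, either way. A call with a gripper value outside its range is refused whole. The fingers move at their own pace and stop on an object; "force" is the grip in N (left out, the last holds). Time passes only in rows, so rows that do not move let the fingers close. It gives the time, the measured TCP pose, the force, the opening and the grip force at its end, in the units of the state.
- ctrl.state(): the state, without advancing time (a new reading comes with each control period).
- ctrl.snapshot(name): name is "scene" or "side" or "wrist"; returns (picture, depth): 480x640x3 uint8, red, green, blue; 480x640 float32, m along the optical axis (not along the pixel's ray), 0 where there is no reading.
- ctrl.camera_params(name): a dict with "K" (3x3 intrinsics, pixels), "dist_coeffs" ([k1, k2, p1, p2, k3] as OpenCV has them; the pictures are not rectified), "view" (4x4, takes a point from world to camera coordinates). Camera axes: x right, y down, z forward; pixel columns grow to the right and rows downward; lengths in m; the calibration is good to about 2 mm. A picture is of the moment at which its call begins: read the wrist's pose just before it. camera_params takes no time and is no camera call; for the wrist camera it gives the pose at the moment of the call.
- ctrl.close_job(): hands the job in; it is judged then, once.
The state is a dict: "t": time; "joints": joint angles; "dq": joint speeds; "joint_torque": joint torques, N m; "position": TCP position; "ee_rot": TCP orientation; "wrist_force": force on the tool from outside, world axes, zero at the start; "moment": the same for the moment, N m; "grip_width": finger opening in m; "finger_force": force on a finger pad.
Only numpy, scipy, OpenCV 4.12 (cv2) and the standard library are available. Lean on these libraries where they do the work, as an engineer would, in place of code of your own. Each camera call takes 0.05 s, during which the arm holds its last target. There are 200 camera calls.

## Working session

There is one attempt and no reset: what is moved stays moved. The work goes in short steps, Python scripts to look and compute and a tool call to move; the robot and the scene stay as the last step left them, time stands still between calls to the robot, and variables do not carry over. Pictures are saved under pics/ and viewed, at most 10 in all, crops included, and the job is handed in when it is done.

Besides the shell and the picture viewer there is one more tool, called as a command line: name --argument value ..., lists and objects as JSON in quotes. play_rows: Moves the arm, as the interface text tells. Its arguments: {"type":"object","properties":{"moves":{"type":"array"},"force":{"type":"number"}},"required":["moves"]}

```bash
mkdir -p pics; ls; python3 - <<'E'
from plant import ctrl
import cv2,numpy as np
s=ctrl.state();print({k:np.round(v,4).tolist() for k,v in s.items()})
for n in("scene","side"):
    p,d=ctrl.snapshot(n);c=ctrl.camera_params(n)
    np.savez(f"{n}.npz",p=p,d=d,**{k:np.array(c[k]) for k in("K","dist_coeffs","view")})
    cv2.imwrite(f"pics/{n}0.png",p[:,:,::-1])
    V=np.array(c["view"]);print(n,np.round(-V[:3,:3].T@V[:3,3],3),np.round(c["K"],1).tolist(),c["dist_coeffs"])
E
```

```text
pics
{'t': 0.0, 'joints': [1.0992, 0.0487, 0.0976, 1.622, -0.0, 1.443], 'dq': [0.0015, 0.001, -0.0008, -0.001, 0.0009, 0.0007], 'joint_torque': [-0.0, -33.8779, 32.0016, 0.0201, -0.0, -0.0], 'position': [0.1767, 0.4937, 0.2269], 'ee_rot': [-0.5372, -3.0946, 0.0035], 'wrist_force': [0.9228, 0.7657, -0.1375], 'moment': [-0.0037, -0.0399, 0.0498], 'finger_force': 0.0, 'grip_width': 0.0853}
scene [ 1.246 -0.346  0.59 ] [[461.2, 0.0, 314.8], [0.0, 461.2, 241.1], [0.0, 0.0, 1.0]] [0.00052279 0.         0.         0.         0.        ]
side [0.366 0.679 0.558] [[463.9, 0.0, 328.7], [0.0, 463.9, 240.1], [0.0, 0.0, 1.0]] [-0.04376898  0.          0.          0.          0.        ]
```

View pics/scene0.png

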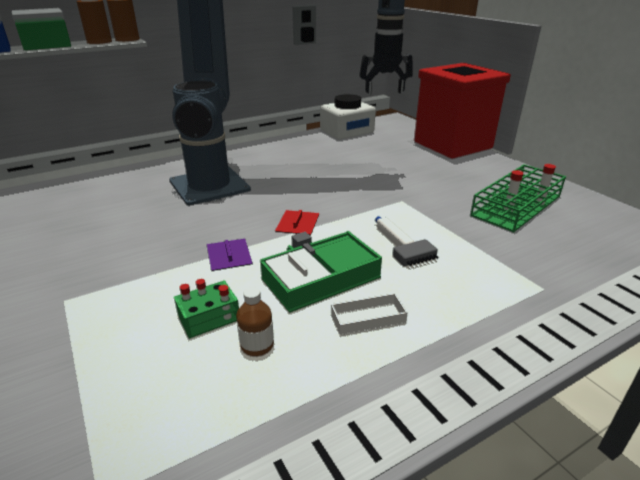

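View pics/side0.png

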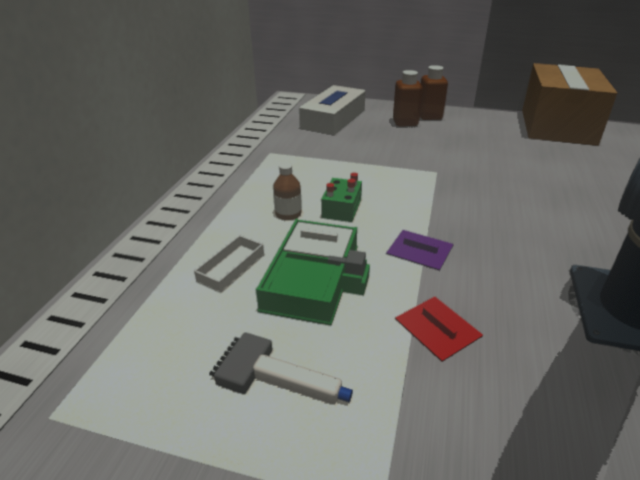

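The scene view shows the tip box at about (320,268), with its white cover at (293,265), rib at (299,262) and grey pad at (302,241). In the side view the box is at (310,270), the cover at (320,238), the rib at (319,236) and the pad at (354,261).
The candidates for the cover in the scene view are white (293,265), purple (230,253) and red (298,222). The white one fits: it is white and sits in the green box. The tube rack at (206,307) is also green, but it holds tubes, so it isn't the tip box.

```bash
cat > h.py <<'E'
import numpy as np,cv2
def load(n):
    z=np.load(n+".npz");return z["p"],z["d"],z["K"],z["dist_coeffs"],z["view"]
def cloud(n):
    p,d,K,D,V=load(n);h,w=d.shape
    u,v=np.meshgrid(np.arange(w),np.arange(h))
    xy=cv2.undistortPoints(np.stack([u,v],-1).reshape(-1,1,2).astype(np.float64),K,D).reshape(h,w,2)
    P=np.dstack([xy*d[...,None],d]);W=(P-V[:3,3])@V[:3,:3]
    W[d<=0]=np.nan
    return p,W
E
python3 - <<'E'
from h import *
roi={"scene":(230,225,390,310),"side":(250,215,375,325)}
seed={"scene":(330,262),"side":(300,285)}
crops=[]
for n in roi:
    p,W=cloud(n);hsv=cv2.cvtColor(p,cv2.COLOR_RGB2HSV)
    x0,y0,x1,y1=roi[n];m=np.zeros(p.shape[:2],bool);m[y0:y1,x0:x1]=1
    g=(hsv[...,0]>45)&(hsv[...,0]<80)&(hsv[...,1]>120)&m
    k,l=cv2.connectedComponents(g.astype(np.uint8));g=l==l[seed[n][1],seed[n][0]]
    hull=cv2.fillPoly(np.zeros(g.shape,np.uint8),[cv2.convexHull(np.argwhere(g)[:,::-1].astype(np.int32))],1)>0
    Z=W[...,2]
    top=g&(Z>.047)&(Z<.058)
    print(n,"green",g.sum(),"rails",top.sum(),np.round(np.percentile(Z[g],[5,50,95]),3))
    r=cv2.minAreaRect((W[top][:,:2]*1000).astype(np.float32));print(" rail rect",r)
    lo=g&(abs(Z-.045)<.003);print(" rest c",np.nanmean(W[lo],0).round(4))
    wh=hull&(hsv[...,1]<60)&(hsv[...,2]>110)
    pl=wh&(abs(Z-.050)<.004);print(" plate rect",pl.sum(),cv2.minAreaRect((W[pl][:,:2]*1000).astype(np.float32)),np.nanmean(Z[pl]))
    rb=m&(hsv[...,1]<60)&(Z>.058)&(Z<.075)
    k,l,s,c=cv2.connectedComponentsWithStats(rb.astype(np.uint8))
    for i in range(1,k):
        if s[i,4]>8: q=W[l==i];print("  blob",c[i].round(),s[i,4],q.mean(0).round(4),"z",np.percentile(q[:,2],[5,50,95]).round(4),"V",np.median(hsv[...,2][l==i]),cv2.minAreaRect((q[:,:2]*1000).astype(np.float32)))
    crops.append(cv2.resize(p[y0:y1,x0:x1],(400,300),interpolation=cv2.INTER_CUBIC))
cv2.imwrite("pics/crop.png",np.hstack(crops)[:,:,::-1])
# bystanders heights map: occupied points >20mm on table
p,W=cloud("side")
E
```

```text
scene green 4136 rails 749 [nan nan nan]
 rail rect ((564.514892578125, 52.60176086425781), (132.5582275390625, 222.51303100585938), 0.40842190384864807)
 rest c [0.5709 0.0933 0.0446]
 plate rect 1319 ((560.6275024414062, 10.345714569091797), (124.7468032836914, 117.4681396484375), 0.15228237211704254) 0.04963279181535809
  blob [301. 238.] 147 [0.488  0.049  0.0627] z [0.0591 0.0631 0.0649] V 100.0 ((485.6670227050781, 50.069915771484375), (33.27756881713867, 35.65774154663086), 5.0899481773376465)
  blob [297. 262.] 129 [ 0.5688 -0.0039  0.0637] z [0.0586 0.0646 0.0668] V 161.0 ((568.0285034179688, -3.0636730194091797), (9.675929069519043, 69.99458312988281), 88.77227020263672)
side green 2650 rails 389 [nan nan nan]
 rail rect ((562.3685913085938, 101.65731811523438), (124.05795288085938, 126.18042755126953), 0.15300768613815308)
 rest c [0.5648 0.1057 0.0442]
 plate rect 33 ((599.6373901367188, 43.9232177734375), (7.141199588775635, 36.91155242919922), 78.57755279541016) 0.049738918053233425
  blob [318. 234.] 199 [5.644e-01 4.000e-04 6.340e-02] z [0.0589 0.064  0.0665] V 105.0 ((565.2197265625, -0.7492566108703613), (69.80133056640625, 11.999141693115234), 2.7695631980895996)
  blob [355. 258.] 259 [0.4826 0.0553 0.0629] z [0.0592 0.0632 0.0649] V 83.0 ((482.9030456542969, 53.099090576171875), (29.870361328125, 36.56124496459961), 0.525339663028717)
```

View pics/crop.png

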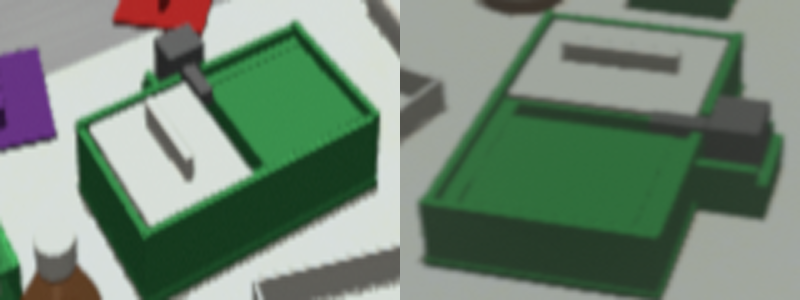

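The crop confirms the target: the white ribbed cover sits in the green box, with the rib at crop (168,140) in the left panel and (620,60) in the right. The grey pad is at (178,48) and (740,120), and its catch arm reaches over the rail. I'll turn the tool so its y lies along world x (tool x = world y) and shut the fingers.

play_rows --moves '[{"slide": [0,0,0],"rotation": [0,0,0.1223],"grip": 0},{"slide": [0,0,0],"rotation": [0,0,0.1223],"grip": 0},{"slide": [0,0,0],"rotation": [0,0,0.1223],"grip": 0},{"slide": [0,0,0],"rotation": [0,0,0.1223],"grip": 0},{"slide": [0,0,0],"rotation": [0,0,0.1223],"grip": 0},{"slide": [0,0,0],"rotation": [0,0,0.1223],"grip": 0},{"slide": [0,0,0],"rotation": [0,0,0.1223],"grip": 0},{"slide": [0,0,0],"rotation": [0,0,0.1223],"grip": 0},{"slide": [0,0,0],"rotation": [0,0,0.1223],"grip": 0},{"slide": [0,0,0],"rotation": [0,0,0.1223],"grip": 0},{"slide": [0,0,0],"rotation": [0,0,0],"grip": 0},{"slide": [0,0,0],"rotation": [0,0,0],"grip": 0}]' --force 30

```text
t: 1.1
position: [0.1768, 0.494, 0.2276]
ee_rot: [2.213, 2.229, -0.002]
wrist_force: [-0.2, -0.3, -1.0]
grip_width: 0.0002
finger_force: 0.0
```

play_rows --moves '[{"slide": [-0.028,0.019,0],"rotation": [0,0,0],"grip": 0},{"slide": [-0.028,0.019,0],"rotation": [0,0,0],"grip": 0},{"slide": [-0.028,0.019,0],"rotation": [0,0,0],"grip": 0},{"slide": [-0.028,0.019,0],"rotation": [0,0,0],"grip": 0},{"slide": [-0.028,0.019,0],"rotation": [0,0,0],"grip": 0},{"slide": [-0.028,0.019,0],"rotation": [0,0,0],"grip": 0},{"slide": [-0.028,0.019,0],"rotation": [0,0,0],"grip": 0},{"slide": [-0.028,0.019,0],"rotation": [0,0,0],"grip": 0},{"slide": [-0.028,0.019,0],"rotation": [0,0,0],"grip": 0},{"slide": [-0.028,0.019,0],"rotation": [0,0,0],"grip": 0},{"slide": [-0.028,0.019,0],"rotation": [0,0,0],"grip": 0},{"slide": [-0.028,0.019,0],"rotation": [0,0,0],"grip": 0}]'

```text
t: 2.1
position: [0.4069, 0.1576, 0.2281]
ee_rot: [2.214, 2.229, 0.0]
wrist_force: [0.8, 0.1, -0.2]
grip_width: -0.0002
finger_force: 0.0
```

play_rows --moves '[{"slide": [-0.025,0.019,0],"rotation": [0,0,0],"grip": 0},{"slide": [-0.025,0.019,0],"rotation": [0,0,0],"grip": 0},{"slide": [-0.025,0.019,0.0],"rotation": [0,0,0],"grip": 0},{"slide": [-0.025,0.019,0.0],"rotation": [0,0,0],"grip": 0},{"slide": [0,0,0.03],"rotation": [0,0,0],"grip": 0},{"slide": [0,0,0.03],"rotation": [0,0,0],"grip": 0},{"slide": [0,0,0.03],"rotation": [0,0,0],"grip": 0},{"slide": [0,0,0],"rotation": [0,0,0],"grip": 0},{"slide": [0,0,0],"rotation": [0,0,0],"grip": 0},{"slide": [0,0,0],"rotation": [0,0,0],"grip": 0}]'

```text
t: 2.93
position: [0.4834, 0.0596, 0.1397]
ee_rot: [2.214, 2.226, 0.002]
wrist_force: [0.4, -0.0, 0.8]
grip_width: -0.0001
finger_force: 0.0
```

play_rows --moves '[{"slide": [-0.006,0,0.015],"rotation": [0,0,0],"grip": 0},{"slide": [0,0,0.015],"rotation": [0,0,0],"grip": 0},{"slide": [0,0,0.012],"rotation": [0,0,0],"grip": 0},{"slide": [0,0,0],"rotation": [0,0,0],"grip": 0},{"slide": [0,0,0],"rotation": [0,0,0],"grip": 0}]'

```text
t: 3.35
position: [0.4833, 0.0537, 0.0972]
ee_rot: [2.216, 2.226, 0.001]
wrist_force: [-0.4, 0.3, 0.1]
grip_width: -0.0004
finger_force: 0.0
```

```bash
python3 - <<'E'
from plant import ctrl
import cv2,numpy as np
print(ctrl.state()["position"])
p,_=ctrl.snapshot("side");a=cv2.resize(p[205:335,250:400],(400,347),interpolation=cv2.INTER_CUBIC)
p,_=ctrl.snapshot("scene");b=cv2.resize(p[190:320,240:390],(400,347),interpolation=cv2.INTER_CUBIC)
cv2.imwrite("pics/tab1.png",np.hstack([b,a])[:,:,::-1])
E
```

```text
[0.48330319 0.05366846 0.09722537]
```

View pics/tab1.png

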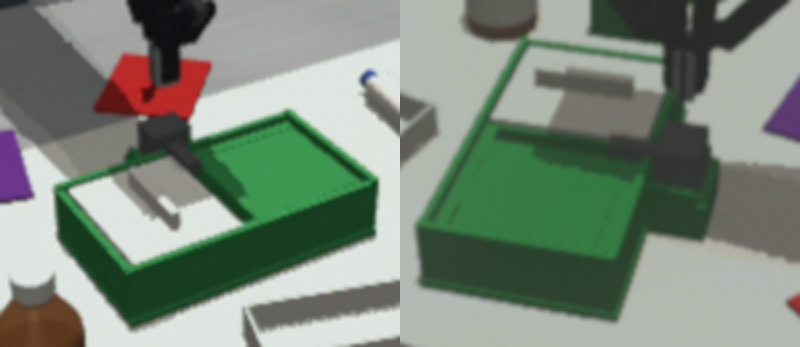

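The shut fingertips hang above the pad, at (165,85) over the pad at (163,130) in the left panel and (685,95) over (680,145) in the right. Now pressing slowly.

play_rows --moves '[{"slide": [0,0,0.004],"rotation": [0,0,0],"grip": 0},{"slide": [0,0,0.004],"rotation": [0,0,0],"grip": 0},{"slide": [0,0,0.003],"rotation": [0,0,0],"grip": 0},{"slide": [0,0,0.002],"rotation": [0,0,0],"grip": 0},{"slide": [0,0,0.002],"rotation": [0,0,0],"grip": 0},{"slide": [0,0,0],"rotation": [0,0,0],"grip": 0}]'

```text
t: 3.95
position: [0.4822, 0.0535, 0.0804]
ee_rot: [-2.216, -2.225, 0.001]
wrist_force: [0.4, 0.1, 0.3]
grip_width: -0.0002
finger_force: 0.0
```

play_rows --moves '[{"slide": [0,0,0.002],"rotation": [0,0,0],"grip": 0},{"slide": [0,0,0.002],"rotation": [0,0,0],"grip": 0},{"slide": [0,0,0],"rotation": [0,0,0],"grip": 0},{"slide": [0,0,0],"rotation": [0,0,0],"grip": 0}]'

```text
t: 4.28
position: [0.4826, 0.0535, 0.0769]
ee_rot: [-2.217, -2.226, 0.0]
wrist_force: [0.0, -0.1, 0.0]
grip_width: 0.0002
finger_force: 0.0
```

play_rows --moves '[{"slide": [0,0,0.001],"rotation": [0,0,0],"grip": 0},{"slide": [0,0,0.001],"rotation": [0,0,0],"grip": 0}]'

```text
t: 4.45
position: [0.4829, 0.0535, 0.0752]
ee_rot: [2.217, 2.226, 0.0]
wrist_force: [-0.0, -0.7, -0.1]
grip_width: 0.0001
finger_force: 0.0
```

```bash
python3 - <<'E'
from plant import ctrl
import cv2,numpy as np
s=ctrl.state();print(s["position"],s["wrist_force"])
p,_=ctrl.snapshot("side");a=cv2.resize(p[205:335,250:400],(400,347),interpolation=cv2.INTER_CUBIC)
p,_=ctrl.snapshot("scene");b=cv2.resize(p[190:320,240:390],(400,347),interpolation=cv2.INTER_CUBIC)
cv2.imwrite("pics/tab2.png",np.hstack([b,a])[:,:,::-1])
s=ctrl.state();print(s["position"],s["wrist_force"])
E
```

```text
[0.48292276 0.05346781 0.07524405] [-0.04329372 -0.69190023 -0.12483633]
[0.48265392 0.05347589 0.07499426] [ 1.09184615 -0.25213195  0.43450734]
```

View pics/tab2.png

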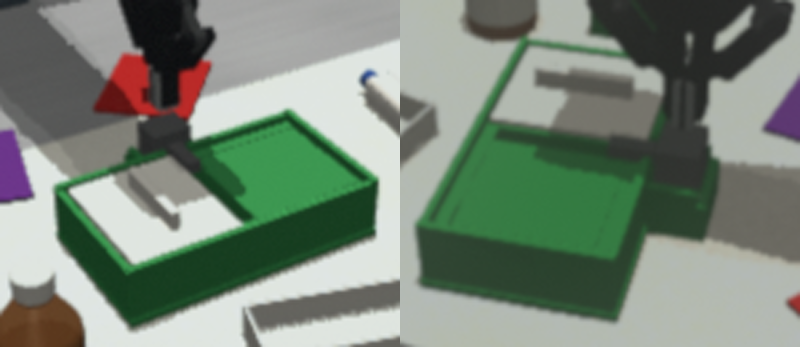

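The tips, now at (163,108) left and (685,122) right, are still just above the unmoved pad. I'll keep going in small steps and watch the force.

play_rows --moves '[{"slide": [0,0,0.001],"rotation": [0,0,0],"grip": 0},{"slide": [0,0,0.001],"rotation": [0,0,0],"grip": 0}]'

```text
t: 4.72
position: [0.4828, 0.0535, 0.0731]
ee_rot: [2.217, 2.226, 0.0]
wrist_force: [0.5, -0.4, 0.0]
grip_width: 0.0001
finger_force: 0.0
```

play_rows --moves '[{"slide": [0,0,0.001],"rotation": [0,0,0],"grip": 0},{"slide": [0,0,0.001],"rotation": [0,0,0],"grip": 0}]'

```text
t: 4.88
position: [0.4827, 0.0535, 0.071]
ee_rot: [-2.217, -2.226, 0.0]
wrist_force: [0.5, -0.3, 0.1]
grip_width: -0.0002
finger_force: 0.0
```

play_rows --moves '[{"slide": [0,0,0.001],"rotation": [0,0,0],"grip": 0},{"slide": [0,0,0.001],"rotation": [0,0,0],"grip": 0}]'

```text
t: 5.05
position: [0.4827, 0.0535, 0.069]
ee_rot: [-2.217, -2.226, 0.0]
wrist_force: [-0.6, 0.2, -0.4]
grip_width: 0.0001
finger_force: 0.0
```

```bash
cat >> h.py <<'E'
def snap(n):
    from plant import ctrl
    c=ctrl.camera_params(n);p,d=ctrl.snapshot(n)
    np.savez(f"{n}.npz",p=p,d=d,**{k:np.array(c[k]) for k in("K","dist_coeffs","view")});return p
E
python3 - <<'E'
from h import *
out=[]
for n in("scene","side"):
    snap(n);p,W=cloud(n)
    x0,y0,x1,y1={"scene":(280,200,330,260),"side":(325,230,385,275)}[n]
    print(n)
    for r in range(y0,y1,2):
        q=W[r,x0:x1];s=np.hypot(q[:,0]-.483,q[:,1]-.0535)<.03
        if s.sum()>1: print(r,np.nanmean(q[s],0).round(4),s.sum(),p[r,x0:x1][s].mean(0).round())
    out.append(cv2.resize(p[y0:y1,x0:x1],(400,400)))
cv2.imwrite("pics/tab3.png",np.hstack(out)[:,:,::-1])
E
```

```text
scene
200 [0.4891 0.0385 0.1572] 12 [15. 16. 18.]
202 [0.4931 0.0407 0.1538] 15 [15. 16. 18.]
204 [0.4953 0.042  0.1498] 18 [16. 17. 18.]
206 [0.489  0.0416 0.1424] 15 [17. 18. 19.]
208 [0.4896 0.0432 0.1376] 15 [19. 20. 21.]
210 [0.4848 0.0435 0.1306] 15 [39. 22. 23.]
212 [0.4841 0.0449 0.1251] 10 [28. 18. 20.]
214 [0.4893 0.0421 0.1235] 10 [31. 18. 19.]
216 [0.495  0.0451 0.1206] 11 [37. 21. 22.]
218 [0.4935 0.0441 0.1153] 8 [45. 30. 30.]
220 [0.4887 0.0456 0.1078] 8 [59. 42. 42.]
222 [0.4902 0.0483 0.1028] 12 [46. 35. 35.]
224 [0.4904 0.0481 0.0981] 12 [38. 33. 33.]
226 [0.4922 0.0482 0.094 ] 11 [36. 34. 34.]
228 [0.4913 0.0485 0.0886] 11 [38. 35. 35.]
230 [0.4911 0.0485 0.0835] 11 [42. 35. 35.]
232 [0.4904 0.05   0.0776] 10 [61. 53. 52.]
234 [0.4813 0.0547 0.0664] 12 [60. 57. 56.]
236 [0.4834 0.0498 0.0639] 19 [58. 59. 58.]
238 [0.4904 0.0484 0.0629] 21 [58. 59. 58.]
240 [0.4936 0.0466 0.0601] 21 [54. 55. 54.]
242 [0.495  0.0485 0.0551] 23 [52. 57. 53.]
244 [0.4984 0.0475 0.0522] 22 [42. 51. 45.]
246 [0.4976 0.0433 0.0479] 22 [41. 56. 44.]
248 [0.4922 0.0357 0.0422] 10 [49. 78. 5
[... 320 characters left out ...]
 [0.4804 0.0612 0.098 ] 18 [51. 55. 51.]
246 [0.4802 0.0612 0.0939] 18 [52. 56. 52.]
248 [0.4808 0.0621 0.0903] 17 [50. 54. 50.]
250 [0.4798 0.0619 0.0861] 16 [53. 56. 52.]
252 [0.4799 0.0607 0.0809] 16 [54. 56. 53.]
254 [0.4831 0.052  0.0695] 20 [56. 61. 56.]
256 [0.485  0.0515 0.0644] 21 [55. 61. 55.]
258 [0.4884 0.0526 0.0601] 26 [57. 60. 56.]
260 [0.4878 0.0576 0.0597] 27 [54. 57. 54.]
262 [0.4877 0.062  0.0586] 28 [52. 55. 51.]
264 [0.4872 0.064  0.0559] 28 [48. 55. 48.]
266 [0.4836 0.063  0.0514] 28 [46. 56. 47.]
268 [0.4819 0.0619 0.0464] 28 [46. 57. 47.]
270 [0.4803 0.0615 0.0419] 26 [47. 56. 47.]
272 [0.4807 0.0621 0.0377] 27 [47. 57. 47.]
274 [0.48   0.0647 0.0355] 27 [45. 63. 47.]
```

View pics/tab3.png

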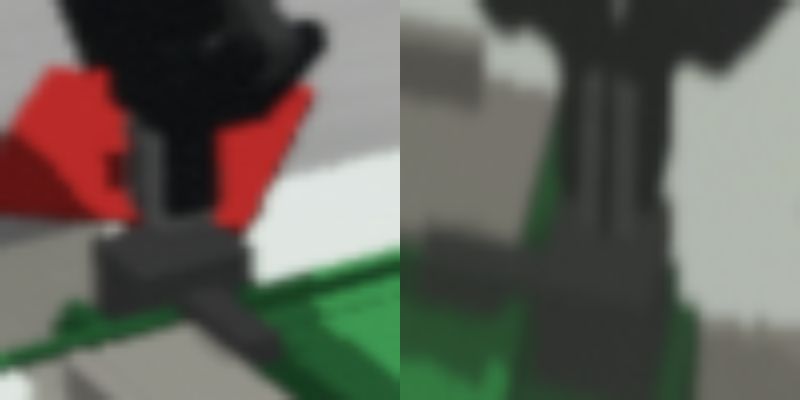

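The tips are at (180,215) left and (610,225) right, a few mm above or just at the pad, so they are shorter than nominal. I'll find contact by force.

play_rows --moves '[{"slide": [0,0,0.001],"rotation": [0,0,0],"grip": 0},{"slide": [0,0,0.001],"rotation": [0,0,0],"grip": 0}]'

```text
t: 5.32
position: [0.4828, 0.0535, 0.0671]
ee_rot: [2.217, 2.226, 0.0]
wrist_force: [0.1, 0.1, 0.1]
grip_width: -0.0
finger_force: 0.0
```

play_rows --moves '[{"slide": [0,0,0.001],"rotation": [0,0,0],"grip": 0},{"slide": [0,0,0.001],"rotation": [0,0,0],"grip": 0}]'

```text
t: 5.48
position: [0.4827, 0.0535, 0.065]
ee_rot: [-2.217, -2.226, -0.0]
wrist_force: [-0.3, 0.1, -0.0]
grip_width: -0.0
finger_force: 0.0
```

play_rows --moves '[{"slide": [0,0,0.001],"rotation": [0,0,0],"grip": 0},{"slide": [0,0,0.001],"rotation": [0,0,0],"grip": 0}]'

```text
t: 5.65
position: [0.4827, 0.0535, 0.063]
ee_rot: [-2.217, -2.226, -0.0]
wrist_force: [-0.1, 0.3, 0.6]
grip_width: -0.0002
finger_force: 0.0
```

play_rows --moves '[{"slide": [0,0,0.001],"rotation": [0,0,0],"grip": 0},{"slide": [0,0,0.001],"rotation": [0,0,0],"grip": 0}]'

```text
t: 5.82
position: [0.4827, 0.0535, 0.061]
ee_rot: [-2.217, -2.226, 0.0]
wrist_force: [0.1, 0.1, 1.1]
grip_width: 0.0001
finger_force: 0.0
```

```bash
python3 - <<'E'
from h import *
out=[]
for n in("scene","side"):
    old=load(n)[0];snap(n);p,W=cloud(n)
    x0,y0,x1,y1={"scene":(280,200,330,260),"side":(325,230,385,275)}[n]
    out.append(cv2.resize(p[y0:y1,x0:x1],(400,400),interpolation=cv2.INTER_CUBIC))
    Z=W[...,2];pd=np.zeros(Z.shape,bool);pd[y0:y1,x0:x1]=1
    pd&=(abs(W[...,0]-.483)<.017)&(abs(W[...,1]-.0535)<.02)
    print(n,np.histogram(Z[pd],np.arange(.040,.1,.002)))
cv2.imwrite("pics/tab4.png",np.clip(np.hstack(out)[:,:,::-1]*2.0,0,255).astype(np.uint8))
from plant import ctrl
s=ctrl.state();print(s)
E
```

```text
scene (array([ 0,  5,  5,  1,  6, 10,  6, 12,  7,  8, 17, 47, 27,  4,  6,  8,  7,
        9,  9,  6, 10,  7,  9, 10,  8, 10, 13,  7,  9]), array([0.04 , 0.042, 0.044, 0.046, 0.048, 0.05 , 0.052, 0.054, 0.056,
       0.058, 0.06 , 0.062, 0.064, 0.066, 0.068, 0.07 , 0.072, 0.074,
       0.076, 0.078, 0.08 , 0.082, 0.084, 0.086, 0.088, 0.09 , 0.092,
       0.094, 0.096, 0.098]))
side (array([19, 17, 16, 18, 20, 20, 14, 18, 21, 18, 21, 73, 31,  5,  6, 12, 17,
       14, 15, 14, 15, 14, 19, 18, 17, 15, 19, 18, 14]), array([0.04 , 0.042, 0.044, 0.046, 0.048, 0.05 , 0.052, 0.054, 0.056,
       0.058, 0.06 , 0.062, 0.064, 0.066, 0.068, 0.07 , 0.072, 0.074,
       0.076, 0.078, 0.08 , 0.082, 0.084, 0.086, 0.088, 0.09 , 0.092,
       0.094, 0.096, 0.098]))
{'t': 5.9167, 'joints': array([-2.78600328e-02, -2.33996821e-02, -3.06655551e-01,  1.28767433e+00,
        2.10315082e-05,  1.53898926e+00]), 'dq': array([ 0.00073053, -0.00130143,  0.00373117,  0.00283697,  0.0011562 ,
       -0.00071009]), 'joint_torque': array([-5.47918025e-04, -3.02901614e+01,  3.11832297e+01, -1.16751451e-02,
        8.89923604e-05,  2.32724994e-05]), 'position': array([0.48267011, 0.05348199, 0.0609615 ]), 'ee_rot': array([-2.21697415e+00, -2.22574193e+00,  1.20143460e-04]), 'wrist_force': array([-0.24892846,  0.91448265, -0.10412667]), 'moment': array([-0.06547391, -0.01778409,  0.01978775]), 'finger_force': 0.0, 'grip_width': 0.00013871867527118746}
```

View pics/tab4.png

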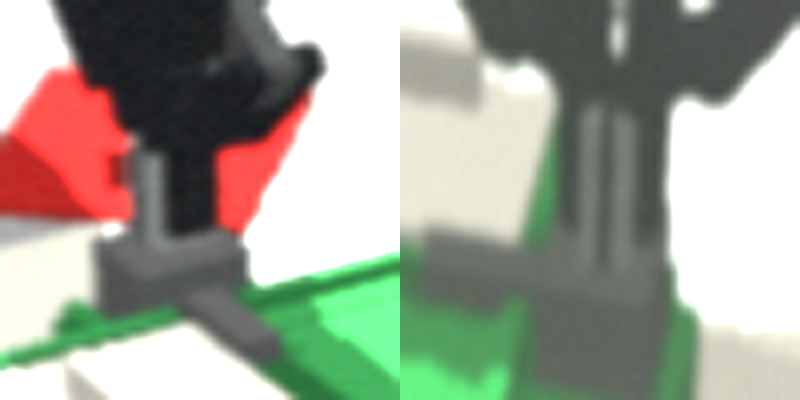

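The tips now look to be at the pad's top face, at (165,240) left and (610,265) right, and the pad is still up with its top at 0.063. Continuing.

play_rows --moves '[{"slide": [0,0,0.001],"rotation": [0,0,0],"grip": 0},{"slide": [0,0,0.001],"rotation": [0,0,0],"grip": 0}]'

```text
t: 6.08
position: [0.4828, 0.0535, 0.0596]
ee_rot: [2.217, 2.226, 0.0]
wrist_force: [-1.1, -0.2, 2.5]
grip_width: 0.0001
finger_force: 1.4
```

play_rows --moves '[{"slide": [0,0,0.001],"rotation": [0,0,0],"grip": 0},{"slide": [0,0,0.001],"rotation": [0,0,0],"grip": 0}]'

```text
t: 6.25
position: [0.4828, 0.0535, 0.0574]
ee_rot: [2.217, 2.226, 0.0]
wrist_force: [-1.6, -0.1, 2.7]
grip_width: -0.0001
finger_force: 1.5
```

play_rows --moves '[{"slide": [0,0,0.001],"rotation": [0,0,0],"grip": 0},{"slide": [0,0,0.001],"rotation": [0,0,0],"grip": 0}]'

```text
t: 6.42
position: [0.4828, 0.0535, 0.0552]
ee_rot: [2.217, 2.226, 0.0]
wrist_force: [-1.0, -0.1, 3.1]
grip_width: 0.0001
finger_force: 1.5
```

Contact came at TCP z of about 0.060 with a force of about 3 N, so the tip height is TCP + 4 mm. Pressing on to the stop.

play_rows --moves '[{"slide": [0,0,0.001],"rotation": [0,0,0],"grip": 0},{"slide": [0,0,0.001],"rotation": [0,0,0],"grip": 0},{"slide": [0,0,0.001],"rotation": [0,0,0],"grip": 0}]'

```text
t: 6.67
position: [0.4828, 0.0535, 0.052]
ee_rot: [2.217, 2.226, 0.0]
wrist_force: [-1.0, -0.8, 2.4]
grip_width: 0.0001
finger_force: 1.4
```

play_rows --moves '[{"slide": [0,0,0.001],"rotation": [0,0,0],"grip": 0},{"slide": [0,0,0.001],"rotation": [0,0,0],"grip": 0}]'

```text
t: 6.83
position: [0.4828, 0.0535, 0.0507]
ee_rot: [2.217, 2.226, 0.0]
wrist_force: [-3.6, 1.1, 11.7]
grip_width: 0.0004
finger_force: 5.1
```

play_rows --moves '[{"slide": [0,0,0.001],"rotation": [0,0,0],"grip": 0},{"slide": [0,0,0],"rotation": [0,0,0],"grip": 0}]'

```text
t: 7.0
position: [0.4828, 0.0535, 0.0507]
ee_rot: [2.217, 2.226, 0.0]
wrist_force: [-3.8, 0.2, 10.8]
grip_width: 0.0002
finger_force: 5.1
```

The force jumped to 11 N at tip z of about 0.054, so the tab is down on its stop. I'll lift and move behind the rib, after checking where the bottle and rack stand.

play_rows --moves '[{"slide": [0,0,-0.01],"rotation": [0,0,0],"grip": 0},{"slide": [0,0,-0.03],"rotation": [0,0,0],"grip": 0},{"slide": [0,0,-0.03],"rotation": [0,0,0],"grip": 0},{"slide": [0,0,0],"rotation": [0,0,0],"grip": 0},{"slide": [0,0,0],"rotation": [0,0,0],"grip": 0}]'

```text
t: 7.42
position: [0.4849, 0.0534, 0.1216]
ee_rot: [2.214, 2.223, 0.006]
wrist_force: [0.2, 0.1, -0.5]
grip_width: 0.0001
finger_force: 0.0
```

```bash
python3 - <<'E'
from h import *
for n in("scene","side"):
    snap(n);p,W=cloud(n);Z=W[...,2]
    m=(Z>.04)&(Z<.14)&(W[...,0]>.35)&(W[...,0]<.8)&(abs(W[...,1])<.35)&(np.hypot(W[...,0]-.483,W[...,1]-.0535)>.02)
    k,l,s,c=cv2.connectedComponentsWithStats(m.astype(np.uint8))
    for i in range(1,k):
        if s[i,4]>40: q=W[l==i];print(n,c[i].round(),q.min(0).round(3),q.max(0).round(3))
    x0,y0,x1,y1={"scene":(280,225,330,260),"side":(325,235,385,285)}[n]
    pd=np.zeros(Z.shape,bool);pd[y0:y1,x0:x1]=1
    pd&=(abs(W[...,0]-.483)<.014)&(abs(W[...,1]-.0535)<.016)
    print(np.histogram(Z[pd],np.arange(.044,.072,.002)))
E
```

```text
scene [319. 262.] [ 0.468 -0.059  0.04 ] [0.632 0.164 0.068]
scene [203. 298.] [ 0.531 -0.245  0.04 ] [ 0.605 -0.144  0.078]
scene [254. 317.] [ 0.66  -0.175  0.04 ] [ 0.709 -0.116  0.123]
(array([ 0,  0,  0,  8, 53, 28,  2,  0,  0,  0,  0,  0,  0]), array([0.044, 0.046, 0.048, 0.05 , 0.052, 0.054, 0.056, 0.058, 0.06 ,
       0.062, 0.064, 0.066, 0.068, 0.07 ]))
side [286. 187.] [ 0.646 -0.156  0.04 ] [ 0.704 -0.11   0.121]
side [327. 199.] [ 0.568 -0.18   0.04 ] [ 0.601 -0.14   0.055]
side [308. 264.] [ 0.489 -0.058  0.04 ] [0.629 0.167 0.068]
(array([  9,   9,   8,  17, 111,  59,   1,   0,   0,   0,   0,   0,   0]), array([0.044, 0.046, 0.048, 0.05 , 0.052, 0.054, 0.056, 0.058, 0.06 ,
       0.062, 0.064, 0.066, 0.068, 0.07 ]))
```

Pad top is now at about 0.0535, which is fully down, and the bystanders are clear.

play_rows --moves '[{"slide": [-0.022,0.0205,0],"rotation": [0,0,0],"grip": 0},{"slide": [-0.022,0.0205,0],"rotation": [0,0,0],"grip": 0},{"slide": [-0.022,0.0205,0],"rotation": [0,0,0],"grip": 0},{"slide": [-0.022,0.0205,0],"rotation": [0,0,0],"grip": 0},{"slide": [0,0,0.02],"rotation": [0,0,0],"grip": 0},{"slide": [0,0,0.02],"rotation": [0,0,0],"grip": 0},{"slide": [0,0,0],"rotation": [0,0,0],"grip": 0},{"slide": [0,0,0],"rotation": [0,0,0],"grip": 0},{"slide": [0,0,0],"rotation": [0,0,0],"grip": 0}]'

```text
t: 8.27
position: [0.5644, -0.0339, 0.0787]
ee_rot: [-2.216, -2.225, 0.001]
wrist_force: [0.8, -0.9, 0.9]
grip_width: -0.0002
finger_force: 0.0
```

play_rows --moves '[{"slide": [0,0,0.01],"rotation": [0,0,0],"grip": 0},{"slide": [0,0,0.01],"rotation": [0,0,0],"grip": 0},{"slide": [0,0,0.006],"rotation": [0,0,0],"grip": 0},{"slide": [0,0,0],"rotation": [0,0,0],"grip": 0},{"slide": [0,0,0],"rotation": [0,0,0],"grip": 0},{"slide": [0,0,0],"rotation": [0,0,0],"grip": 0}]'

```text
t: 8.77
position: [0.5651, -0.0341, 0.0532]
ee_rot: [2.217, 2.226, 0.0]
wrist_force: [-0.1, -0.4, 0.1]
grip_width: -0.0002
finger_force: 0.0
```

```bash
python3 - <<'E'
from plant import ctrl
import cv2,numpy as np
s=ctrl.state();print(s["position"],s["wrist_force"])
p,_=ctrl.snapshot("side");a=cv2.resize(p[205:335,250:400],(400,347),interpolation=cv2.INTER_CUBIC)
p,_=ctrl.snapshot("scene");b=cv2.resize(p[190:320,240:390],(400,347),interpolation=cv2.INTER_CUBIC)
cv2.imwrite("pics/rib1.png",np.hstack([b,a])[:,:,::-1])
E
```

```text
[ 0.56510297 -0.034121    0.05322402] [-0.12643394 -0.3936256   0.08394277]
```

View pics/rib1.png

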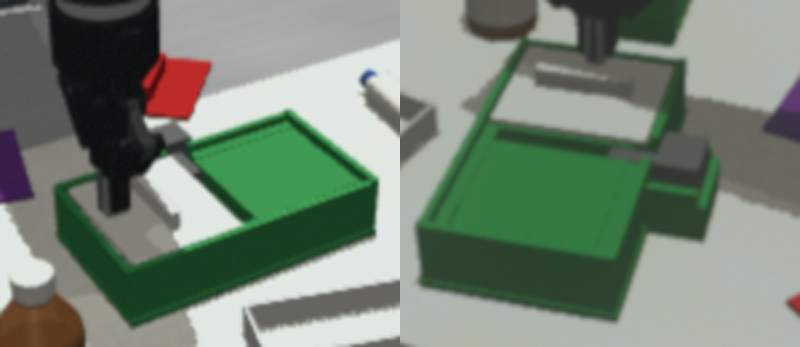

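The tips are at (113,210) left and (597,60) right, behind the rib's -y face; the tab looks down and the cover hasn't moved. Now pushing along +y (tool x).

play_rows --moves '[{"slide": [0.004,0,0],"rotation": [0,0,0],"grip": 0},{"slide": [0.004,0,0],"rotation": [0,0,0],"grip": 0},{"slide": [0.004,0,0],"rotation": [0,0,0],"grip": 0},{"slide": [0.003,0,0],"rotation": [0,0,0],"grip": 0},{"slide": [0.003,0,0],"rotation": [0,0,0],"grip": 0},{"slide": [0.003,0,0],"rotation": [0,0,0],"grip": 0}]'

```text
t: 9.37
position: [0.5651, -0.0129, 0.0532]
ee_rot: [2.216, 2.226, -0.0]
wrist_force: [-0.9, -0.1, 0.8]
grip_width: -0.0002
finger_force: 0.3
```

play_rows --moves '[{"slide": [0.003,0,0],"rotation": [0,0,0],"grip": 0},{"slide": [0.003,0,0],"rotation": [0,0,0],"grip": 0},{"slide": [0.003,0,0],"rotation": [0,0,0],"grip": 0}]'

```text
t: 9.62
position: [0.565, -0.004, 0.0532]
ee_rot: [2.217, 2.226, -0.0]
wrist_force: [0.5, -0.2, 1.0]
grip_width: -0.0001
finger_force: 0.3
```

play_rows --moves '[{"slide": [0.003,0,0],"rotation": [0,0,0],"grip": 0},{"slide": [0.003,0,0],"rotation": [0,0,0],"grip": 0},{"slide": [0.003,0,0],"rotation": [0,0,0],"grip": 0}]'

```text
t: 9.87
position: [0.5649, 0.0051, 0.0531]
ee_rot: [2.217, 2.226, -0.0]
wrist_force: [-0.3, -0.2, 1.2]
grip_width: 0.0002
finger_force: 0.3
```

```bash
cat >> h.py <<'E'
def cover():
    for n in("scene","side"):
        snap(n);p,W=cloud(n);hsv=cv2.cvtColor(p,cv2.COLOR_RGB2HSV);Z=W[...,2]
        X,Y=W[...,0],W[...,1]
        w=(abs(X-.5645)<.054)&(Y>-.07)&(Y<.17)&(hsv[...,1]<70)
        pl=w&(abs(Z-.05)<.003)&(hsv[...,2]>80);rb=w&(Z>.06)&(Z<.069)&(hsv[...,2]>80)
        for t,m in(("plate",pl),("rib",rb)):
            if m.sum()>5:q=W[m];print(n,t,m.sum(),"y",np.percentile(q[:,1],[1,50,99]).round(4),"z",np.percentile(q[:,2],[2,50,98]).round(4),"rect",np.round(cv2.minAreaRect((q[:,:2]*1000).astype(np.float32))[2],1))
E
python3 -c "
from h import *
cover()"
```

```text
scene plate 1066 y [-0.0262  0.009   0.0647] z [0.0478 0.0496 0.0517] rect 0.3
scene rib 62 y [-0.0064  0.0181  0.0227] z [0.0607 0.0651 0.0671] rect 0.9
side plate 1406 y [-0.0238  0.0351  0.0678] z [0.0476 0.0496 0.0517] rect 0.2
side rib 180 y [0.0145 0.0232 0.0266] z [0.0602 0.0646 0.0672] rect 89.5
```

The cover slides flat, with the rib at y≈0.021. Continuing.

play_rows --moves '[{"slide": [0.004,0,0],"rotation": [0,0,0],"grip": 0},{"slide": [0.005,0,0],"rotation": [0,0,0],"grip": 0},{"slide": [0.005,0,0],"rotation": [0,0,0],"grip": 0},{"slide": [0.005,0,0],"rotation": [0,0,0],"grip": 0},{"slide": [0.005,0,0],"rotation": [0,0,0],"grip": 0},{"slide": [0.005,0,0],"rotation": [0,0,0],"grip": 0},{"slide": [0.005,0,0],"rotation": [0,0,0],"grip": 0},{"slide": [0.005,0,0],"rotation": [0,0,0],"grip": 0}]'

```text
t: 10.63
position: [0.5647, 0.0444, 0.053]
ee_rot: [-2.217, -2.226, 0.0]
wrist_force: [-1.0, 0.6, 0.5]
grip_width: -0.0001
finger_force: 0.2
```

play_rows --moves '[{"slide": [0.005,0,0],"rotation": [0,0,0],"grip": 0},{"slide": [0.005,0,0],"rotation": [0,0,0],"grip": 0},{"slide": [0.005,0,0],"rotation": [0,0,0],"grip": 0},{"slide": [0.005,0,0],"rotation": [0,0,0],"grip": 0},{"slide": [0.005,0,0],"rotation": [0,0,0],"grip": 0},{"slide": [0.005,0,0],"rotation": [0,0,0],"grip": 0},{"slide": [0.003,0,0],"rotation": [0,0,0],"grip": 0},{"slide": [0.003,0,0],"rotation": [0,0,0],"grip": 0}]'

```text
t: 11.3
position: [0.5646, 0.0802, 0.0531]
ee_rot: [2.217, 2.226, -0.0]
wrist_force: [0.2, -0.4, -0.7]
grip_width: 0.0001
finger_force: 0.2
```

```bash
python3 -c "
from h import *
cover()"
```

```text
scene plate 955 y [0.0488 0.0833 0.14  ] z [0.0477 0.0496 0.0517] rect 0.1
scene rib 61 y [0.0688 0.0936 0.0988] z [0.0602 0.065  0.0673] rect 1.1
side plate 1744 y [0.0509 0.1099 0.1424] z [0.0477 0.0496 0.0517] rect 0.3
side rib 222 y [0.0875 0.0981 0.1017] z [0.0602 0.0645 0.0674] rect 88.5
```

play_rows --moves '[{"slide": [0.003,0,0],"rotation": [0,0,0],"grip": 0},{"slide": [0.003,0,0],"rotation": [0,0,0],"grip": 0},{"slide": [0.003,0,0],"rotation": [0,0,0],"grip": 0},{"slide": [0.002,0,0],"rotation": [0,0,0],"grip": 0},{"slide": [0.001,0,0],"rotation": [0,0,0],"grip": 0}]'

```text
t: 11.82
position: [0.5646, 0.0921, 0.0532]
ee_rot: [2.217, 2.226, 0.0]
wrist_force: [-0.9, -0.4, 0.4]
grip_width: -0.0
finger_force: 0.2
```

play_rows --moves '[{"slide": [0.001,0,0],"rotation": [0,0,0],"grip": 0},{"slide": [0.001,0,0],"rotation": [0,0,0],"grip": 0}]'

```text
t: 11.98
position: [0.5646, 0.0938, 0.0532]
ee_rot: [2.217, 2.226, 0.0]
wrist_force: [-0.3, -1.2, 0.4]
grip_width: -0.0001
finger_force: 0.2
```

play_rows --moves '[{"slide": [0.001,0,0],"rotation": [0,0,0],"grip": 0},{"slide": [0,0,0],"rotation": [0,0,0],"grip": 0}]'

```text
t: 12.15
position: [0.5646, 0.095, 0.0531]
ee_rot: [-2.217, -2.226, -0.0]
wrist_force: [0.3, 0.2, -0.1]
grip_width: 0.0003
finger_force: 0.0
```

play_rows --moves '[{"slide": [0.001,0,0],"rotation": [0,0,0],"grip": 0}]'

```text
t: 12.23
position: [0.5646, 0.0957, 0.0531]
ee_rot: [2.217, 2.226, -0.0]
wrist_force: [0.2, -0.6, 0.4]
grip_width: 0.0
finger_force: 0.2
```

play_rows --moves '[{"slide": [0.001,0,0],"rotation": [0,0,0],"grip": 0}]'

```text
t: 12.32
position: [0.5646, 0.0967, 0.0531]
ee_rot: [2.217, 2.225, -0.0]
wrist_force: [0.9, -1.0, -0.5]
grip_width: 0.0001
finger_force: 0.4
```

play_rows --moves '[{"slide": [0.0005,0,0],"rotation": [0,0,0],"grip": 0},{"slide": [0,0,0],"rotation": [0,0,0],"grip": 0}]'

```text
t: 12.48
position: [0.5646, 0.097, 0.0531]
ee_rot: [2.217, 2.225, -0.001]
wrist_force: [0.5, -1.3, 0.5]
grip_width: 0.0001
finger_force: 0.7
```

play_rows --moves '[{"slide": [0.001,0,0],"rotation": [0,0,0],"grip": 0},{"slide": [0,0,0],"rotation": [0,0,0],"grip": 0}]'

```text
t: 12.65
position: [0.5647, 0.0971, 0.0532]
ee_rot: [2.216, 2.224, -0.003]
wrist_force: [-0.2, -4.9, 0.5]
grip_width: -0.0004
finger_force: 2.4
```

play_rows --moves '[{"slide": [0.001,0,0],"rotation": [0,0,0],"grip": 0},{"slide": [0,0,0],"rotation": [0,0,0],"grip": 0}]'

```text
t: 12.82
position: [0.5647, 0.0971, 0.0533]
ee_rot: [2.216, 2.222, -0.005]
wrist_force: [0.1, -7.5, 1.3]
grip_width: 0.0002
finger_force: 3.5
```

The cover is firmly against the end stop. Backing off, lifting clear and checking.

play_rows --moves '[{"slide": [-0.005,0,0],"rotation": [0,0,0],"grip": 0},{"slide": [-0.01,0,0],"rotation": [0,0,0],"grip": 0},{"slide": [-0.005,0,0],"rotation": [0,0,0],"grip": 0},{"slide": [0,0,-0.02],"rotation": [0,0,0],"grip": 0},{"slide": [0,0,-0.04],"rotation": [0,0,0],"grip": 0},{"slide": [0,0,-0.04],"rotation": [0,0,0],"grip": 0},{"slide": [0,-0.03,-0.02],"rotation": [0,0,0],"grip": 0},{"slide": [0,-0.04,0],"rotation": [0,0,0],"grip": 0},{"slide": [0,-0.04,0],"rotation": [0,0,0],"grip": 0},{"slide": [0,0,0],"rotation": [0,0,0],"grip": 0},{"slide": [0,0,0],"rotation": [0,0,0],"grip": 0}]'

```text
t: 13.73
position: [0.4521, 0.0791, 0.1724]
ee_rot: [-2.216, -2.225, 0.0]
wrist_force: [0.5, -0.5, -0.5]
grip_width: -0.0002
finger_force: 0.0
```

```bash
python3 - <<'E'
from h import *
cover()
o=[]
for n,(x0,y0,x1,y1) in {"scene":(160,180,460,360),"side":(180,150,480,410)}.items():
    p=load(n)[0];o.append(cv2.resize(p[y0:y1,x0:x1],(400,300)))
    p,W=cloud(n);Z=W[...,2];pd=(abs(W[...,0]-.483)<.013)&(abs(W[...,1]-.0535)<.016)&(Z<.07)&(Z>.05);print("pad",np.median(Z[pd]))
cv2.imwrite("pics/end.png",np.hstack(o)[:,:,::-1])
E
```

```text
scene plate 1090 y [0.0655 0.1044 0.1585] z [0.0478 0.0497 0.0519] rect 0.3
scene rib 109 y [0.1061 0.1098 0.1162] z [0.0603 0.0647 0.0669] rect 0.6
side plate 1803 y [0.0671 0.1197 0.1538] z [0.0477 0.0496 0.0518] rect 0.1
side rib 211 y [0.1075 0.1145 0.1177] z [0.0603 0.0648 0.0672] rect 2.1
pad 0.05360563966208521
pad 0.053485879249659876
```

View pics/end.png

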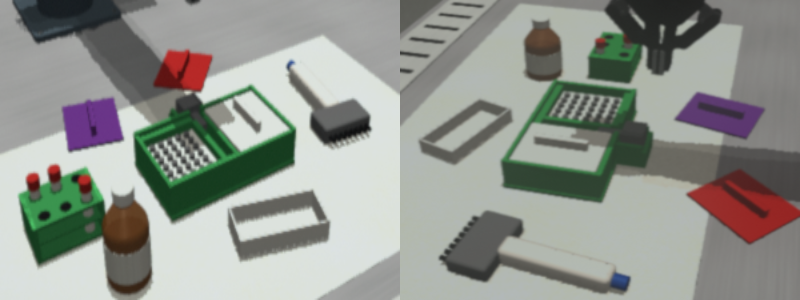

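The tip well is fully open, at (185,155) left and (585,105) right. The cover lies flat on the rest against the end stop, at (250,118) and (560,145). The tab is down, the bystanders are in place and the robot is clear.

```bash
python3 -c "
from plant import ctrl
print(ctrl.close_job())"
```

```text
the job is handed in; nothing more can be done
None
```

I pressed the snap tab fully down, then slid the cover off the tip well; it lies flat on the lid rest against the end stop, nothing else was moved, and I've handed in the job (about 14 s of robot time).

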